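# Hang the bottle carrier over the drip dish

### The arm

A 6-joint arm with a two-finger parallel gripper is mounted at the origin on the work surface. World frame = base frame: x ahead of the robot, y to its left, z up, the work surface at z = 0. Lengths are in mm, angles in rad, forces in N, time in s.
With the tool pointing down it reaches from about 250 to 850 mm from the base axis. Payload 12.5 kg.
Tool frame: the origin (TCP) lies between the finger pads; the fingertips stand 19 mm ahead of it and the grasp point (between the pads) is the TCP; z points along the fingers, y is the line along which they close (so a half turn about z gives the same grasp; the last joint's range is limited). The gripper opens to 93 mm and grips with 3 to 60 N. Pads are 15 mm wide; open, the fingers measure 128 mm over their backs; the gripper's body (75 mm by 188 mm) begins 65 mm behind the grasp point.
Start: joints at [-1.396, 0.351, 1.652, -0, 1.139, -0.085], TCP at [141.308, -531.523, 237.633] pointing down, gripper open.
Joint ranges: [-2.75, 2.75], [-0.79, 2.1], [0.01, 2.65], [-1.57, 4.71], [0.07, 3.14], [-2.87, 2.87]. Speed limits (rad/s): [2.22, 2.22, 2.79, 3.14, 3.14, 3.14].

### API

Orientations are given as a unit quaternion [x, y, z, w].
In Python, from workcell import r, cams, finder gives the robot as it stands.
- The arm moves only by the shell command python3 -m handwheel 'ROWS'. ROWS is JSON, a list of rows, each an object with "hand": the finger opening in mm, from 0 to 93; "dp": the shift along the tool's x, y, z in mm, a list of three; "turn": the turn about the tool's z in rad. In form: [{"hand": hand, "dp": [dx, dy, dz], "turn": turn}, ...]. A call has 1 to 10 rows; each row shifts and turns the commanded pose from where the row before left it, along the tool's axes as they then stand; what a row does not reach is not made up. A row lasts 1/12 s, in which the tool goes at most 41.7 mm and 7.16 degrees, less where a joint would pass 70% of its speed; a pose out of reach is approached as far as the arm can. A call with a gripper value outside its range is refused whole. The fingers move at their own pace and stop on an object; the grip force is fixed at half the most. Time passes only in rows, so rows that do not move let the fingers close. It gives the time, the measured TCP pose, the force, the opening and the grip force at its end, in the units of the state.
- r.get_state(): the state, without advancing time (a new reading comes with each control period).
- cams.read_camera(name): name is "scene" or "top" or "wrist"; returns a dict with "pixels" (420x560x3 uint8, red, green, blue), "range_z" (420x560 float32, mm along the optical axis (not along the pixel's ray), 0 where there is no reading), "vertical_fov" (degrees; the focal length in pixels is half the picture's height over the tangent of half this angle, whatever the lens; pixels are square), "cx", "cy" (the principal point, pixels), "xyz" and "rotation" of the camera in the world. Camera axes: x right, y up, looking along -z (the intrinsics and any distortion apply to the point x, -y, -z); pixel columns grow to the right and rows downward; lengths in mm; the calibration is good to about 2 mm. A picture is of the moment at which its call begins.
- r.finish_job(): hands the job in; it is judged then, once.
Trained networks look in the newest picture that a camera, given by its name, has taken for a name from the list of things; names that differ only in an ending like _2 or _b are one class to them, and where a whole thing is asked for, a point or a joint stands for the part that bears it (a point fixed in the world has none). Each returns a list of dicts, best first, with "confidence" (0 to 1); they miss things now and then, are a little off and sometimes report something else, mostly with a low value. They report only what shows in the picture. A call takes as long as a camera call. They do not tell look-alikes from the thing itself.
- finder.find_in(camera, target): "location" ([row, column] in pixels, amid what is visible of it).
- finder.pinpoint(camera, target): "location" ([row, column] in pixels: a listed point, or the origin of a listed thing).
The state is a dict: "clock": time; "joints": joint angles; "dq": joint speeds; "joint_torque": joint torques, N m; "eef_pos": TCP position; "tool_rot": TCP orientation; "force": force on the tool from outside, world axes, zero at the start; "wrist_torque": the same for the moment, N m; "width": opening from 0.0 (shut) to 1.0 (fully open); "gripper_force": force on a finger pad.
Only numpy, scipy, OpenCV 4.12 (cv2) and the standard library are available. Lean on these libraries where they do the work, as an engineer would, in place of code of your own. Each camera call takes 0.05 s, during which the arm holds its last target. There are 200 camera calls.

### The job

Take the carrier that holds a single bottle by its grip plate and hook it over the steel rail about 100 mm to one side of the round dish. Then, without lifting it off the rail again, slide it along until it hangs squarely right above the middle of the round dish, keeping it upright, and let go of it. Leave the two-bottle carrier standing where it is.

Things in the scene. Friction and masses are not known exactly. Their poses are not given: they have to be found in the camera images.
- carrier: (mm) Loose bent-steel carrier with one bottle, 190 mm tall, 0.19-0.33 kg; stands on the bench, mouth to the rail within 20 deg. Origin: centre of underside; z up, x out of the hook's mouth. Base plate x -34..28, 56 mm wide (y). White bottle, top at z 55. Spine 30 mm wide at x -32, up to z 132. Black grip plate on top, at x=y=0: 10 mm thick (x), 36 wide (y), z 143 to 190; pinch its thickness from above.
- hook (a point): (mm) Middle of the inner face of the carrier's roof-shaped crown (x -32..32, 30 mm wide), 140 mm above the carrier's origin, same axes. A lip at x 32 hangs to z 114 of the carrier: the mouth is open to +x from z 55 (bottle) to 114 (lip). The rail enters there level, towards the spine; then lower 25 mm or so till this point rests on the rail top, 175 mm above the bench. Hangs within 6 deg of upright.
- rail: Fixed level steel rail, a round bar 14 mm thick and 490 mm long, along its own y axis, its axis 168 mm above the bench (top at 175 mm), on two posts at y = -230 and +230 mm. Origin: on the bench midway between the posts, straight below the bar; x points away from the robot. Smooth, no stops between the posts.
- round_dish: Fixed shallow round white dish, 90 mm across and 20 mm high, on the bench straight below the rail's axis, 85 to 120 mm to one side of the rail's middle; the square tray below the other half does not matter. Origin: centre of its underside. A hung carrier's underside passes 15 mm above it.
- twin_carrier: A bottle carrier of bent steel sheet with two white bottles side by side and a black upright grip plate on top, 104 mm wide (y), otherwise of the same shape and 190 mm tall; loose, not to be used. Origin: under its middle.
Things that resemble listed ones, but are neither listed nor needed, are in the scene too. What is shaped like the round_dish but pink or red is not meant.

How it is judged (in metres and radians):
On the way, in this order (a step that is already met when the one before it is completed fails the run):
1. the carrier is hooked on the rail, more than 70 mm to one side of the round dish's centre (x of hook in the frame of rail between -0.014 and 0.014 m and z of hook in the frame of rail between 0.165 and 0.185 m and horizontal distance between hook and round_dish above 0.07 m), for 0.2 s.
2. still on the rail (lifted less than 10 mm), it slides through the stretch 25 to 55 mm from the dish's centre (x of hook in the frame of rail between -0.014 and 0.014 m and z of hook in the frame of rail between 0.165 and 0.185 m and horizontal distance between hook and round_dish between 0.025 and 0.055 m), for 0.02 s.
At the end, for the whole second after the job is handed in: The single-bottle carrier hangs on the rail by its crown, at rest, its hook point within 18 mm (level distance) of the round dish's centre, upright within 12 degrees and square to the rail within 15 degrees (x of hook in the frame of rail between -0.014 and 0.014 m and z of hook in the frame of rail between 0.165 and 0.185 m and horizontal distance between hook and round_dish below 0.018 m and contact force between carrier and rail above 0.5 N and angle between carrier's own z axis and vertical below 0.21 rad and angle between the x axis of carrier and the x axis of rail, either way round below 0.26 rad and linear speed of carrier below 0.03 m/s); the robot touches nothing.
It fails at once if the two-bottle carrier is moved by more than 25 mm (distance of twin_carrier from where it was at the start of the episode above 0.025 m).
It fails at once if the single-bottle carrier is tipped by more than 40 degrees (angle between carrier's own z axis and vertical above 0.7 rad).
It also fails if it takes over 48 s, if anything falls off the work surface, if the arm or the gripper's body presses on something with over 40 N, if the wrist force passes 120 N, or if a joint passes its speed limit or range.

## Working session

There is one attempt and no reset: what is moved stays moved. The work goes in short steps, Python scripts to look and compute and a shell command to move; the robot and the scene stay as the last step left them, time stands still between calls to the robot, and variables do not carry over. Pictures are saved under pics/ and viewed, at most 10 in all, crops included, and the job is handed in when it is done.

```bash
mkdir -p pics; cat > h.py <<'E'
import numpy as np, cv2
from workcell import r,cams,finder
def cam(n):
    c=cams.read_camera(n); c['f']=210/np.tan(np.radians(c['vertical_fov'])/2); return c
def cloud(c):
    v,u=np.mgrid[0:420,0:560]; z=c['range_z']
    P=np.stack([(u-c['cx'])/c['f']*z,-(v-c['cy'])/c['f']*z,-z],-1)
    W=P@np.array(c['rotation']).T+np.array(c['xyz']); W[z==0]=np.nan; return W
def save(c,n): cv2.imwrite('pics/'+n,c['pixels'][...,::-1])
E
python3 - <<'E'
from h import *
print(r.get_state())
for n in ['scene','top']:
    c=cam(n); save(c,n+'1.png'); W=cloud(c); np.save(n+'.npy',W)
    print(n,{k:v for k,v in c.items() if k not in('pixels','range_z')})
    for t in ['carrier','hook','rail','round_dish','twin_carrier']:
        for fn in (finder.find_in,finder.pinpoint):
            for d in fn(n,t)[:4]:
                a,b=map(int,np.round(d['location'])); a=min(max(a,0),419);b=min(max(b,0),559)
                print(t,fn.__name__,round(d['confidence'],2),a,b,W[a,b].round(0))
E
```

```text
{'clock': 0.0, 'joints': array([-1.39559799e+00,  3.51243857e-01,  1.65240311e+00, -2.16954846e-05,
        1.13913442e+00, -8.45970529e-02]), 'dq': array([ 3.88212517e-04, -2.74725057e-03,  1.00777828e-04,  8.10652237e-04,
       -2.47280983e-03, -9.62638917e-05]), 'joint_torque': array([ 1.20280823e-03, -4.97319531e+01, -2.85252160e+01,  7.00284960e-02,
        2.57667387e-02, -1.10380606e-04]), 'eef_pos': array([ 141.25042757, -531.21876661,  237.10522813]), 'tool_rot': array([ 9.91574387e-01,  1.29537183e-01, -3.67558885e-05, -5.93311117e-04]), 'force': array([-0.29786936,  0.33745047, -0.27922487]), 'wrist_torque': array([-0.00994511, -0.00345064, -0.01239099]), 'gripper_force': 0.0, 'width': 0.9996012956902133}Traceback (most recent call last):
  File "<stdin>", line 4, in <module>
  File "h.py", line 8, in cloud
    W=P@np.array(c['rotation']).T+np.array(c['xyz']); W[z==0]=np.nan; return W
      ~^~~~~~~~~~~~~~~~~~~~~~~~~~
ValueError: matmul: Input operand 1 has a mismatch in its core dimension 0, with gufunc signature (n?,k),(k,m?)->(n?,m?) (size 4 is different from 3)
```

```bash
sed -i "s/np.array(c\['rotation'\]).T/Rotation.from_quat(c['rotation']).as_matrix().T/; 1a from scipy.spatial.transform import Rotation" h.py
python3 - <<'E'
from h import *
for n in ['scene','top']:
    c=cam(n); save(c,n+'1.png'); W=cloud(c); np.save(n+'.npy',W)
    print(n,{k:v for k,v in c.items() if k not in('pixels','range_z')})
    for t in ['carrier','hook','rail','round_dish','twin_carrier']:
        for fn in (finder.find_in,finder.pinpoint):
            for d in fn(n,t)[:4]:
                a,b=map(int,np.round(d['location'])); a=min(max(a,0),419);b=min(max(b,0),559)
                print(t,fn.__name__,round(d['confidence'],2),a,b,W[a,b].round(0))
E
```

```text
scene {'vertical_fov': 42.5469597572377, 'cx': 277.6257157749209, 'cy': 201.75152928040146, 'xyz': array([1388.69682374,   74.03657096,  798.3391276 ]), 'rotation': array([0.29068598, 0.31626006, 0.66787421, 0.60780365]), 'f': np.float64(539.359667549114)}
carrier call 0.73 181 186 [ 424. -223.   55.]
carrier call 0.75 208 191 [ 469. -206.   13.]
hook call 0.68 174 187 [ 486. -200.  122.]
hook call 0.56 187 357 [335. 173.  -0.]
hook call 0.95 158 185 [ 457. -209.  142.]
rail call 0.81 220 303 [660.  55. 165.]
round_dish call 0.73 276 347 [638. 147.   5.]
round_dish call 0.7 228 233 [ 517. -102.    4.]
round_dish call 0.65 234 298 [527.  42.   8.]
round_dish call 0.83 240 294 [542.  34.   4.]
round_dish call 0.7 280 340 [650. 133.   6.]
round_dish call 0.57 234 235 [539. -94.   7.]
twin_carrier call 0.71 188 354 [396. 161.  43.]
top {'vertical_fov': 49.67746434151243, 'cx': 284.54674918682065, 'cy': 212.15429096591916, 'xyz': array([388.85064465, -17.34096843, 938.76698852]), 'rotation': array([ 0.08177739, -0.06851609, -0.64120451,  0.75991761]), 'f': np.float64(453.67594857941583)}
carrier call 0.67 296 390 [ 444. -192.  144.]
carrier call 0.79 293 384 [ 453. -199.   58.]
hook call 0.94 296 388 [ 449. -208.   55.]
hook call 0.68 291 399 [ 451. -196.  188.]
rail call 0.79 159 280 [705.  47.  -1.]
round_dish call 0.8 177 230 [645. 145.   6.]
round_dish call 0.67 232 270 [542.  40.   4.]
round_dish call 0.61 250 335 [527. -99.   3.]
round_dish call 0.95 250 333 [526. -95.   6.]
round_dish call 0.91 179 233 [642. 139.   3.]
round_dish call 0.68 235 268 [535.  43.   6.]
twin_carrier call 0.91 278 199 [423. 162.  26.]
twin_carrier call 0.57 275 203 [429. 153.  41.]
```

View pics/scene1.png

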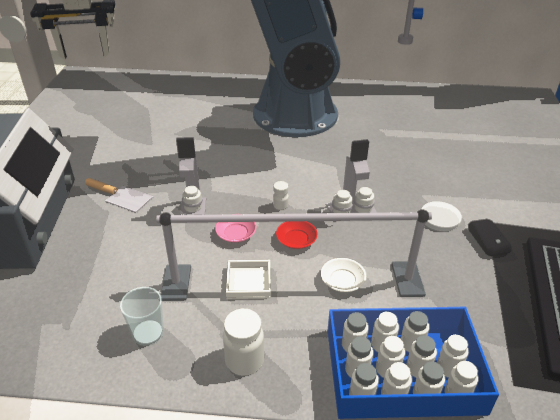

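View pics/top1.png

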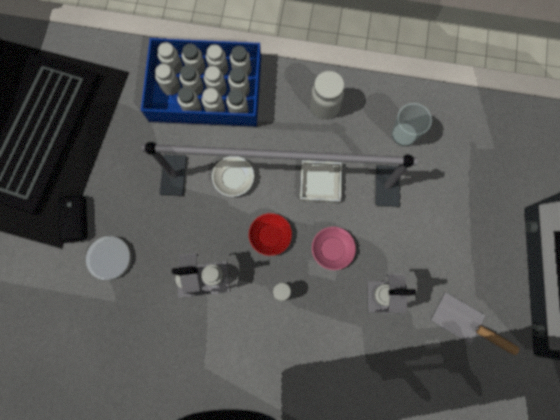

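The single carrier is at top (294,390) / scene (180,187). The twin is at top (276,205) / scene (185,357). There are four dish candidates:
- White dish under the rail, top (178,233): this is the one.
- Red dish, top (235,270): not meant.
- Pink dish, top (248,334): not meant.
- Flat white disc, top (258,108): not under the rail.

Next I'll measure them precisely and take one close crop.

```bash
python3 - <<'E'
from h import *
for n in ['scene','top']:
    W=np.load(n+'.npy'); x,y,z=np.moveaxis(W,-1,0)
    m=(z>155)&(z<182)&(x>560)&(x<740)&(y>-170)&(y<240)
    P=W[m]; 
    if n=='top': print('zr',np.percentile(P[:,2],[5,50,95]))
    l=cv2.fitLine(P[:,:2].astype(np.float32),cv2.DIST_HUBER,0,.01,.01).ravel()
    print(n,'rail',m.sum(),l, 'yrange',P[:,1].min(),P[:,1].max(),'z',np.median(P[:,2]),np.percentile(P[:,2],97))
    # posts/ends
    for s in (-1,1):
        q=(z>100)&(z<200)&(x>560)&(x<740)&(abs(y)<320)
    Q=W[q]; print(' ends',Q[Q[:,1].argmin()].round(),Q[Q[:,1].argmax()].round())
    d=(z>8)&(z<26)&(np.hypot(x-643,y-141)<60)
    p=W[d][:,:2]; A=np.c_[2*p,np.ones(len(p))]; s=np.linalg.lstsq(A,(p**2).sum(1),rcond=None)[0]
    print(' dish',d.sum(),s[:2],np.sqrt(s[2]+s[0]**2+s[1]**2), p.min(0),p.max(0),(p.min(0)+p.max(0))/2)
    for nm,cx,cy in (('carr',455,-205),('twin',425,160)):
        g=(z>150)&(z<198)&(np.hypot(x-cx,y-cy)<70); p=W[g]
        if len(p)>5:
            (c,wh,a)=cv2.minAreaRect(p[:,:2].astype(np.float32)); print(' ',nm,'plate',len(p),c,wh,a,p[:,2].max(),p.mean(0))
        t=(z>183)&(z<198)&(np.hypot(x-cx,y-cy)<70);p=W[t]
        if len(p)>5: print('   top',len(p),cv2.minAreaRect(p[:,:2].astype(np.float32)),np.median(p[:,2]))
        g=(z>58)&(z<135)&(np.hypot(x-cx,y-cy)<70); p=W[g]; print('   mid',len(p),p.mean(0))
        b=(z>30)&(z<60)&(np.hypot(x-cx,y-cy)<60);p=W[b]; print('   bottle',len(p),p.mean(0))
im=cv2.imread('pics/top1.png')[240:340,330:450]; im2=cv2.imread('pics/scene1.png')[125:235,150:270]
cv2.imwrite('pics/crop1.png',np.hstack([cv2.resize(im,(400,400)),cv2.resize(im2,(400,400))]))
E
```

```text
scene rail 1798 [ 1.1649853e-01 -9.9319088e-01  6.6235162e+02  3.5030178e+01] yrange -169.96790517792954 239.65007213727074 z 172.6477792243212 176.67337588586162
 ends [ 690. -205.  169.] [629. 282. 173.]
 dish 810 [645.77643737 137.11186452] 36.27122497051134 [601.58660686  93.91420981] [690.98970142 180.67632134] [646.28815414 137.29526557]
  carr plate 325 (454.9919128417969, -205.61253356933594) (36.615936279296875, 18.90301513671875) 89.98241424560547 192.91731008464137 [ 456.55026379 -205.10251955  173.2462978 ]
   top 100 ((454.9920654296875, -205.2361602783203), (35.28861999511719, 18.90301513671875), 89.98241424560547) 188.54174756760415
   mid 258 [ 455.54011791 -202.41950667  104.79802233]
   bottle 377 [ 450.98055169 -205.26804396   46.64749854]
  twin plate 310 (429.59429931640625, 159.60824584960938) (13.577167510986328, 37.17026901245117) 19.554841995239258 192.25612771944043 [430.67072128 159.27189653 172.87299798]
   top 90 ((428.5870666503906, 159.0800323486328), (12.155858993530273, 35.58057403564453), 18.043285369873047) 188.85629280479878
   mid 363 [420.2220664
[... 604 characters left out ...]
8 [ 450.58362225 -201.59431033  183.96929647]
   top 137 ((451.3047790527344, -203.98411560058594), (9.536032676696777, 35.69082260131836), 8.130658149719238) 189.2888950106352
   mid 176 [ 448.55897354 -203.29454279  127.97413145]
   bottle 281 [ 448.68363821 -196.82040536   47.14665221]
  twin plate 197 (425.1888122558594, 159.75872802734375) (10.283811569213867, 34.3974609375) 16.231035232543945 192.68012894961362 [424.59406462 158.09811808 182.31958702]
   top 139 ((425.2950134277344, 159.80120849609375), (10.056180000305176, 34.375247955322266), 16.23103904724121) 188.9485118369198
   mid 221 [417.2947007  157.02412292 122.17975133]
   bottle 438 [427.16241481 141.96724827  48.04329004]
```

View pics/crop1.png

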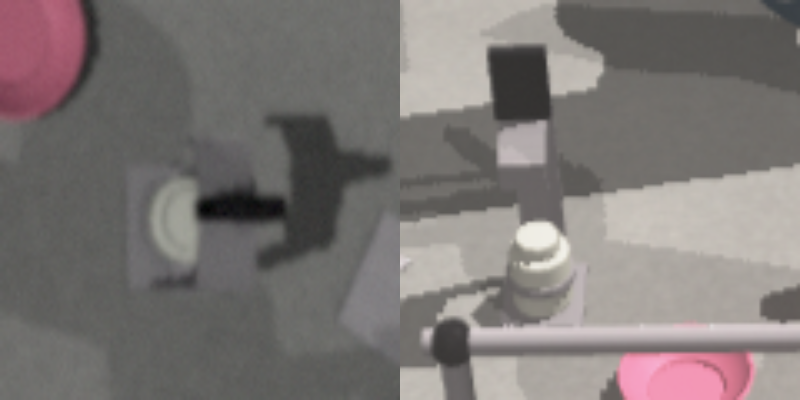

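The crop confirms a single bottle with its mouth toward the rail. The carrier is at about (452,-204), yaw about 8°. The rail's middle is near (658,39) with yaw 6.7°. The dish is at (645,138), so it lies at u≈+100 along the rail. I'll move above the plate and turn.

```bash
python3 -m handwheel '[{"hand":93,"dp":[32,-19.6,0],"turn":0},{"hand":93,"dp":[32,-19.6,0],"turn":0},{"hand":93,"dp":[32,-19.6,0],"turn":0},{"hand":93,"dp":[32,-19.6,0],"turn":0},{"hand":93,"dp":[32,-19.6,0],"turn":0},{"hand":93,"dp":[32,-19.6,0],"turn":0},{"hand":93,"dp":[32,-19.6,0],"turn":0},{"hand":93,"dp":[32,-19.6,0],"turn":0},{"hand":93,"dp":[32,-19.6,0],"turn":0},{"hand":93,"dp":[32,-19.6,0],"turn":0}]'
python3 -m handwheel '[{"hand":93,"dp":[32,-19.6,-10],"turn":0},{"hand":93,"dp":[32,-19.6,-10],"turn":0},{"hand":93,"dp":[0,0,0],"turn":-0.12},{"hand":93,"dp":[0,0,0],"turn":-0.12},{"hand":93,"dp":[0,0,0],"turn":-0.12},{"hand":93,"dp":[0,0,0],"turn":-0.12},{"hand":93,"dp":[0,0,0],"turn":-0.12},{"hand":93,"dp":[0,0,0],"turn":-0.12},{"hand":93,"dp":[0,0,0],"turn":-0.12},{"hand":93,"dp":[0,0,0],"turn":-0.12}]'
python3 -m handwheel '[{"hand":93,"dp":[0,0,0],"turn":-0.12},{"hand":93,"dp":[0,0,0],"turn":-0.12},{"hand":93,"dp":[0,0,0],"turn":-0.12},{"hand":93,"dp":[0,0,0],"turn":-0.12},{"hand":93,"dp":[0,0,0],"turn":0}]'
cat > meas.py <<'E'
from h import *
c=cam('wrist'); save(c,'w1.png'); W=cloud(c); x,y,z=np.moveaxis(W,-1,0)
s=r.get_state(); R=Rotation.from_quat(s['tool_rot']); print(s['eef_pos'],np.degrees(np.arctan2(*R.as_matrix()[:2,0][::-1])))
for lo,hi in ((180,198),(150,198),(100,145),(-5,15),(30,60)):
    g=(z>lo)&(z<hi)&(np.hypot(x-452,y+204)<60); p=W[g]
    if len(p)>9: print(lo,len(p),cv2.minAreaRect(p[:,:2].astype(np.float32)),np.median(p[:,2]))
E
python3 meas.py
```

```text
clock: 1.98
eef_pos: [401.3, -258.4, 237.9]
tool_rot: [0.992, 0.13, 0.0, 0.0]
force: [0.1, -0.9, 0.9]
width: 1.0
gripper_force: 0.0
clock: 2.82
eef_pos: [452.0, -205.6, 257.7]
tool_rot: [0.818, 0.575, 0.0, 0.0]
force: [0.9, 0.2, 0.5]
width: 1.001
gripper_force: 0.0
clock: 3.23
eef_pos: [452.0, -205.6, 257.6]
tool_rot: [0.658, 0.753, -0.0, 0.0]
force: [0.2, -0.1, -1.1]
width: 1.003
gripper_force: 0.0
[ 451.99223332 -205.55968371  257.65848508] 97.27746467858138
180 815 ((452.40887451171875, -203.9054412841797), (9.277728080749512, 35.61555099487305), 7.726370811462402) 190.09998395810106
150 952 ((452.58392333984375, -203.86817932128906), (10.014503479003906, 35.56174087524414), 8.371747970581055) 189.96051270736373
100 2602 ((452.6172790527344, -204.60072326660156), (67.18441772460938, 30.76516342163086), 7.886682987213135) 139.04955557727905
-5 4348 ((449.9921875, -190.76040649414062), (119.9595947265625, 92.34656524658203), 8.662230491638184) 0.575063667032623
30 934 ((444.85919189453125, -197.96739196777344), (53.5442008972168, 28.0902156829834), 8.176460266113281) 46.83227882444501
```

View pics/w1.png

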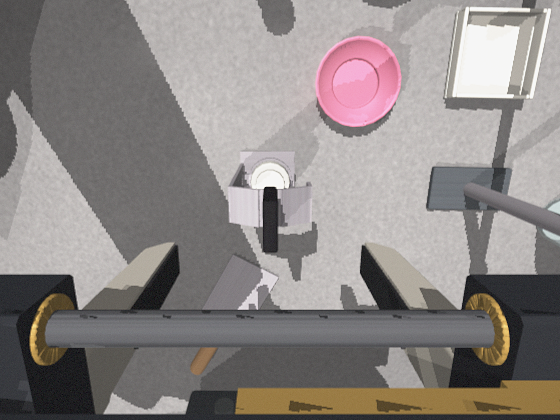

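The wrist view shows the black plate at (270,220) with one bottle in front of it. The fit gives the plate at (452.5,-204), yaw 8°. Now I'll grasp and lift slightly.

```bash
python3 -m handwheel '[{"hand":93,"dp":[1.6,0.7,0],"turn":-0.012},{"hand":93,"dp":[0,0,25],"turn":0},{"hand":93,"dp":[0,0,25],"turn":0},{"hand":93,"dp":[0,0,25],"turn":0},{"hand":93,"dp":[0,0,13],"turn":0},{"hand":0,"dp":[0,0,0],"turn":0},{"hand":0,"dp":[0,0,0],"turn":0},{"hand":0,"dp":[0,0,0],"turn":0},{"hand":0,"dp":[0,0,0],"turn":0},{"hand":0,"dp":[0,0,0],"turn":0}]'
python3 -m handwheel '[{"hand":0,"dp":[0,0,0],"turn":0},{"hand":0,"dp":[0,0,0],"turn":0},{"hand":0,"dp":[0,0,0],"turn":0},{"hand":0,"dp":[0,0,0],"turn":0}]'
```

```text
clock: 4.12
eef_pos: [452.9, -204.1, 170.6]
tool_rot: [0.656, 0.755, 0.0, 0.001]
force: [-0.1, -0.5, 0.8]
width: 0.688
gripper_force: 0.0
clock: 4.45
eef_pos: [452.5, -203.9, 169.7]
tool_rot: [0.656, 0.755, 0.0, 0.0]
force: [-0.4, 0.9, -0.0]
width: 0.402
gripper_force: 0.0
```

```bash
python3 -m handwheel '[{"hand":0,"dp":[0,0,0],"turn":0},{"hand":0,"dp":[0,0,0],"turn":0},{"hand":0,"dp":[0,0,0],"turn":0},{"hand":0,"dp":[0,0,0],"turn":0},{"hand":0,"dp":[0,0,0],"turn":0},{"hand":0,"dp":[0,0,0],"turn":0}]'
python3 -m handwheel '[{"hand":0,"dp":[0,0,-21],"turn":0},{"hand":0,"dp":[0,0,-21],"turn":0},{"hand":0,"dp":[0,0,-21],"turn":0},{"hand":0,"dp":[0,0,-20],"turn":0},{"hand":0,"dp":[0,0,0],"turn":0}]'
```

```text
clock: 4.95
eef_pos: [452.5, -203.9, 169.6]
tool_rot: [0.656, 0.755, -0.0, -0.0]
force: [-0.6, -0.5, -0.4]
width: 0.105
gripper_force: 30.0
clock: 5.37
eef_pos: [453.6, -204.5, 255.7]
tool_rot: [0.656, 0.755, 0.001, 0.002]
force: [-0.1, -0.2, -1.6]
width: 0.107
gripper_force: 30.0
```

```bash
python3 -m handwheel '[{"hand":0,"dp":[23.8,17.5,0],"turn":0},{"hand":0,"dp":[23.8,17.5,0],"turn":0},{"hand":0,"dp":[23.8,17.5,0],"turn":0},{"hand":0,"dp":[23.8,17.5,0],"turn":0},{"hand":0,"dp":[23.8,17.5,0],"turn":0},{"hand":0,"dp":[23.8,17.5,0],"turn":0},{"hand":0,"dp":[23.8,17.5,0],"turn":0},{"hand":0,"dp":[23.8,17.5,0],"turn":0},{"hand":0,"dp":[23.8,17.5,0],"turn":0},{"hand":0,"dp":[0,0,0],"turn":0.023}]'
python3 -m handwheel '[{"hand":0,"dp":[0,0,0],"turn":0},{"hand":0,"dp":[0,0,0],"turn":0},{"hand":0,"dp":[0,0,0],"turn":0}]'
cat > m2.py <<'E'
from h import *
import sys
s=r.get_state(); T=s['eef_pos']; print(T.round(1),Rotation.from_quat(s['tool_rot']).as_matrix()[:,0].round(3))
a=np.array([.1166,-.9932]); ex=np.array([.9932,.1166]); ey=np.array([-.1166,.9932])
for n in ('scene','top'):
    c=cam(n); save(c,n+sys.argv[1]+'.png'); W=cloud(c); np.save(n+sys.argv[1]+'.npy',W)
    d=W[...,:2]-np.array([658,39]); X=d@ex; Y=d@ey; Z=W[...,2]
    tx=(T[:2]-[658,39])@ex; ty=(T[:2]-[658,39])@ey; print(n,'tcp rail frame',tx.round(1),ty.round(1))
    m=(abs(X)<30)&(abs(Y)<200)&(Z>160)&(Z<185)&(abs(Y-ty)>60)
    print('rail X med, zmax',np.median(X[m]),np.percentile(X[m],[3,97]),np.percentile(Z[m],[90,98]))
    k=(abs(X-tx)<60)&(abs(Y-ty)<45)&(Z>T[2]-185)&(Z<T[2]-24)&(Z>30)&((abs(X)>14)|(Z<155))
    for lo in range(-180,-20,20):
        q=k&(Z>T[2]+lo)&(Z<T[2]+lo+20)
        if q.sum()>5: print(lo,q.sum(),'dX',(X[q].min()-tx).round(),(X[q].max()-tx).round(),'dY',(Y[q].min()-ty).round(),(Y[q].max()-ty).round())
for nn in ('scene','top'):
  print([(round(d['confidence'],2),np.round(d['location'])) for d in finder.pinpoint(nn,'hook')])
E
python3 m2.py 2
```

```text
clock: 6.2
eef_pos: [579.4, 34.2, 250.7]
tool_rot: [0.663, 0.749, 0.0, -0.001]
force: [0.6, 0.3, -2.7]
width: 0.103
gripper_force: 30.0
clock: 6.45
eef_pos: [577.8, 29.6, 251.9]
tool_rot: [0.664, 0.747, -0.0, -0.0]
force: [0.0, -0.7, -2.6]
width: 0.112
gripper_force: 30.0
[577.8  29.6 251.9] [-0.117  0.993 -0.   ]
scene tcp rail frame -80.8 -0.0
rail X med, zmax 3.797011740918455 [-3.99777569  7.48730338] [175.58795226 176.54977709]
-180 247 dX -36.0 30.0 dY -30.0 26.0
-160 103 dX -8.0 24.0 dY -25.0 21.0
-140 197 dX -34.0 20.0 dY -25.0 20.0
-120 240 dX -34.0 17.0 dY -17.0 12.0
-100 15 dX -34.0 -27.0 dY -17.0 -15.0
-80 11 dX -34.0 -28.0 dY -17.0 -15.0
-60 109 dX -32.0 37.0 dY -17.0 12.0
-40 278 dX 1.0 37.0 dY -19.0 13.0
top tcp rail frame -80.8 -0.0
rail X med, zmax -4.419175920518622 [-8.76624358  3.57069984] [175.41203557 176.45669354]
[(0.64, array([166., 288.]))]
[]
```

View pics/scene2.png

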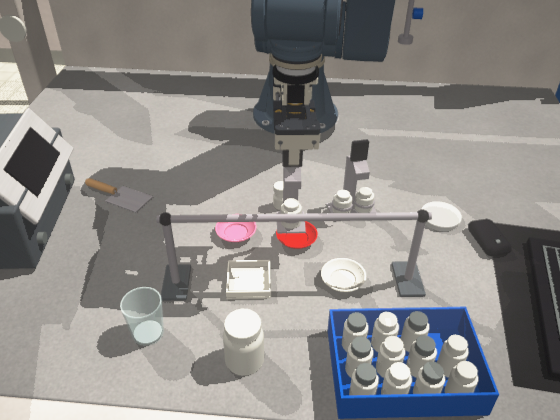

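The carrier hangs upright and square in the grip, at about (205,290), 80 mm short of the rail. The rail level falls inside the mouth, so I'll move in and lower.

```bash
python3 -m handwheel '[{"hand":0,"dp":[0,16,0],"turn":0},{"hand":0,"dp":[0,16,0],"turn":0},{"hand":0,"dp":[0,16,0],"turn":0},{"hand":0,"dp":[0,16,0],"turn":0},{"hand":0,"dp":[0,16.5,0],"turn":0},{"hand":0,"dp":[0,0,0],"turn":0},{"hand":0,"dp":[0,0,0],"turn":0}]'
python3 -m handwheel '[{"hand":0,"dp":[0,0,12],"turn":0},{"hand":0,"dp":[0,0,12],"turn":0},{"hand":0,"dp":[0,0,12],"turn":0},{"hand":0,"dp":[0,0,5],"turn":0},{"hand":0,"dp":[0,0,0],"turn":0},{"hand":0,"dp":[0,0,0],"turn":0},{"hand":0,"dp":[0,0,0],"turn":0}]'
```

```text
clock: 7.23
eef_pos: [658.2, 39.5, 252.1]
tool_rot: [0.664, 0.748, -0.0, -0.0]
force: [0.2, -0.1, -3.3]
width: 0.106
gripper_force: 30.0
clock: 7.82
eef_pos: [658.5, 39.8, 212.1]
tool_rot: [0.664, 0.748, 0.0, 0.0]
force: [0.4, 0.4, -2.8]
width: 0.106
gripper_force: 30.0
```

```bash
python3 -m handwheel '[{"hand":0,"dp":[0,0,2],"turn":0},{"hand":0,"dp":[0,0,2],"turn":0},{"hand":0,"dp":[0,0,0],"turn":0},{"hand":0,"dp":[0,0,0],"turn":0}]';python3 -m handwheel '[{"hand":0,"dp":[0,0,1.5],"turn":0},{"hand":0,"dp":[0,0,0],"turn":0},{"hand":0,"dp":[0,0,0],"turn":0}]'; python3 m2.py 3
```

```text
clock: 8.15
eef_pos: [658.2, 39.8, 207.6]
tool_rot: [0.664, 0.748, -0.0, -0.0]
force: [-0.5, 1.0, -3.5]
width: 0.108
gripper_force: 30.0
clock: 8.4
eef_pos: [658.2, 39.8, 206.0]
tool_rot: [0.664, 0.748, -0.0, -0.0]
force: [-0.2, 0.2, -1.7]
width: 0.106
gripper_force: 30.0
[658.2  39.8 206. ] [-0.118  0.993  0.   ]
scene tcp rail frame 0.3 0.8
rail X med, zmax 3.759238552415276 [-3.97112915  7.54960348] [175.79147095 176.79202686]
-180 331 dX -35.0 30.0 dY -30.0 26.0
-160 173 dX -29.0 25.0 dY -24.0 20.0
-140 324 dX -34.0 26.0 dY -22.0 18.0
-120 197 dX -34.0 16.0 dY -17.0 12.0
-100 8 dX -33.0 -30.0 dY -16.0 -16.0
-60 111 dX 31.0 36.0 dY -17.0 13.0
-40 222 dX 14.0 37.0 dY -17.0 13.0
top tcp rail frame 0.3 0.8
rail X med, zmax -3.954751946199371 [-8.80157303  3.82058509] [175.35354604 176.68346875]
[(0.76, array([215., 290.]))]
[]
```

```bash
python3 -m handwheel '[{"hand":0,"dp":[0,0,1],"turn":0},{"hand":0,"dp":[0,0,0],"turn":0},{"hand":0,"dp":[0,0,0],"turn":0},{"hand":0,"dp":[0,0,0],"turn":0}]'
python3 -c "
from h import *
W=np.load('top3.npy');V=np.load('scene3.npy')
for W in (W,V):
    for lo in (2,8,14):
        x,y,z=np.moveaxis(W,-1,0); p=W[(z>lo)&(z<26)&(np.hypot(x-645,y-138)<60)][:,:2]; print(len(p),cv2.minEnclosingCircle(p.astype(np.float32)),(p.min(0)+p.max(0))/2)"
```

```text
clock: 8.93
eef_pos: [658.3, 39.8, 205.1]
tool_rot: [0.664, 0.748, -0.0, 0.0]
force: [-0.6, -0.0, -1.5]
width: 0.104
gripper_force: 30.0Traceback (most recent call last):
  File "<string>", line 6, in <module>
    x,y,z=np.moveaxis(W,-1,0); p=W[(z>lo)&(z<26)&(np.hypot(x-645,y-138)<60)][:,:2]; print(len(p),cv2.minEnclosingCircle(p.astype(np.float32)),(p.min(0)+p.max(0))/2)
                                                                                                                                               ~~~~~^^^
    return umr_minimum(a, axis, None, out, keepdims, initial, where)
ValueError: zero-size array to reduction operation minimum which has no identity
```

```bash
python3 -m handwheel '[{"hand":0,"dp":[0,0,1],"turn":0},{"hand":0,"dp":[0,0,0],"turn":0},{"hand":0,"dp":[0,0,0],"turn":0}]'; python3 -c "
from workcell import r
print(r.get_state()['force'])"; python3 -m handwheel '[{"hand":0,"dp":[0,0,0.5],"turn":0},{"hand":0,"dp":[0,0,0],"turn":0},{"hand":0,"dp":[0,0,0],"turn":0}]'
```

```text
clock: 9.18
eef_pos: [658.4, 39.8, 204.6]
tool_rot: [0.664, 0.748, 0.0, 0.0]
force: [-1.6, 0.1, 1.8]
width: 0.107
gripper_force: 30.0
[-1.61674242  0.0609006   1.84138056]
clock: 9.43
eef_pos: [658.4, 39.8, 204.6]
tool_rot: [0.664, 0.748, 0.0, 0.0]
force: [-3.4, -0.8, 5.9]
width: 0.106
gripper_force: 30.0
```

Contact with the rail is felt. I'll ease up 0.7 mm and slide.

```bash
python3 -m handwheel '[{"hand":0,"dp":[0,-0.5,-0.7],"turn":0},{"hand":0,"dp":[8,0,0],"turn":0},{"hand":0,"dp":[8,0,0],"turn":0},{"hand":0,"dp":[8,0,0],"turn":0},{"hand":0,"dp":[8,0,0],"turn":0},{"hand":0,"dp":[8,0,0],"turn":0},{"hand":0,"dp":[8,0,0],"turn":0},{"hand":0,"dp":[8,0,0],"turn":0},{"hand":0,"dp":[0,0,0],"turn":0},{"hand":0,"dp":[0,0,0],"turn":0}]'
```

```text
clock: 10.27
eef_pos: [651.0, 97.3, 204.6]
tool_rot: [0.664, 0.748, 0.001, -0.001]
force: [-1.1, 5.1, 4.9]
width: 0.107
gripper_force: 30.0
```

```bash
python3 -m handwheel '[{"hand":0,"dp":[7,0,-0.4],"turn":0},{"hand":0,"dp":[7,0,0],"turn":0},{"hand":0,"dp":[7,0,0],"turn":0},{"hand":0,"dp":[7,0,0],"turn":0},{"hand":0,"dp":[7,0,0],"turn":0},{"hand":0,"dp":[6.5,0,0],"turn":0},{"hand":0,"dp":[0,0,0],"turn":0},{"hand":0,"dp":[0,0,0],"turn":0},{"hand":0,"dp":[0,0,0],"turn":0}]'; python3 m2.py 4
```

```text
clock: 11.02
eef_pos: [646.1, 137.1, 204.7]
tool_rot: [0.664, 0.748, 0.0, -0.0]
force: [-0.7, 3.2, 1.5]
width: 0.107
gripper_force: 30.0
[646.1 137.1 204.7] [-0.118  0.993  0.001]
scene tcp rail frame -0.3 98.9
rail X med, zmax 3.710943726681314 [-4.34148818  7.58425302] [175.66011698 176.75647078]
-180 330 dX -35.0 31.0 dY -30.0 26.0
-160 174 dX -33.0 24.0 dY -25.0 20.0
-140 321 dX -34.0 25.0 dY -24.0 18.0
-120 226 dX -33.0 17.0 dY -18.0 12.0
-100 47 dX -35.0 -28.0 dY -17.0 -7.0
-80 14 dX -32.0 -28.0 dY -17.0 -9.0
-60 114 dX -32.0 37.0 dY -17.0 12.0
-40 220 dX -31.0 36.0 dY -18.0 13.0
top tcp rail frame -0.3 98.9
rail X med, zmax -3.913156450103195 [-8.85701778  3.77509781] [175.3057289  176.32607092]
-180 192 dX -36.0 27.0 dY -29.0 14.0
-160 76 dX -37.0 18.0 dY -25.0 13.0
-140 108 dX -35.0 13.0 dY -22.0 10.0
-120 17 dX -35.0 2.0 dY -16.0 0.0
-100 6 dX -35.0 -33.0 dY -16.0 -14.0
[(0.65, array([215., 347.]))]
[]
```

View pics/scene4.png

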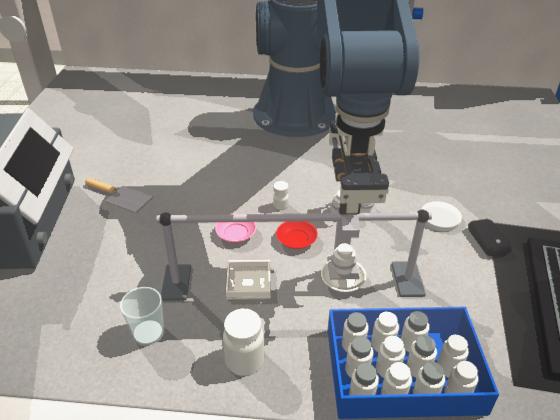

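The carrier hangs centred over the white dish, at about (270,344). I'll open gently, then withdraw straight up.

```bash
python3 -m handwheel '[{"hand":13,"dp":[0,0,0],"turn":0},{"hand":16,"dp":[0,0,0],"turn":0},{"hand":20,"dp":[0,0,0],"turn":0},{"hand":30,"dp":[0,0,0],"turn":0},{"hand":45,"dp":[0,0,0],"turn":0},{"hand":60,"dp":[0,0,0],"turn":0},{"hand":60,"dp":[0,0,0],"turn":0},{"hand":60,"dp":[0,0,0],"turn":0},{"hand":60,"dp":[0,0,0],"turn":0},{"hand":60,"dp":[0,0,0],"turn":0}]'
python3 -m handwheel '[{"hand":60,"dp":[0,0,-8],"turn":0},{"hand":60,"dp":[0,0,-15],"turn":0},{"hand":60,"dp":[0,0,-25],"turn":0},{"hand":60,"dp":[0,0,-30],"turn":0},{"hand":60,"dp":[0,0,-30],"turn":0},{"hand":60,"dp":[0,0,0],"turn":0},{"hand":60,"dp":[0,0,0],"turn":0},{"hand":60,"dp":[0,0,0],"turn":0},{"hand":60,"dp":[0,0,0],"turn":0},{"hand":60,"dp":[0,0,0],"turn":0}]'
cat > m3.py <<'E'
from h import *
ex=np.array([.9932,.1166]); ey=np.array([-.1166,.9932])
for n in ('scene','wrist'):
    c=cam(n); save(c,n+'5.png'); W=cloud(c); d=W[...,:2]-np.array([658,39]); X=d@ex; Y=d@ey-99.8; Z=W[...,2]
    for lo,hi in ((215,228),(180,213),(150,174),(100,140),(40,90)):
        q=(abs(X)<60)&(abs(Y)<50)&(Z>lo)&(Z<hi)
        if q.sum()>9: print(n,lo,q.sum(),cv2.minAreaRect(np.c_[X[q],Y[q]].astype(np.float32)),np.percentile(Z[q],95).round(1))
E
python3 m3.py
```

```text
clock: 12.05
eef_pos: [646.3, 136.6, 204.7]
tool_rot: [0.664, 0.748, -0.0, 0.0]
force: [-0.5, 0.6, -0.5]
width: 0.632
gripper_force: 0.0
clock: 12.88
eef_pos: [645.9, 136.5, 311.5]
tool_rot: [0.664, 0.748, -0.001, -0.001]
force: [0.6, -0.1, 0.3]
width: 0.641
gripper_force: 0.0
scene 215 164 ((0.30736398696899414, -4.4468841552734375), (12.922639846801758, 35.96474838256836), 0.9990972876548767) 226.0
scene 180 310 ((6.228562831878662, -4.961952209472656), (36.430763244628906, 16.4959659576416), 80.49774932861328) 211.5
scene 150 475 ((3.676276683807373, -0.051586151123046875), (77.24385833740234, 72.67211151123047), 47.568477630615234) 173.6
scene 100 76 ((-30.079986572265625, -13.94913101196289), (12.308568000793457, 7.035663604736328), 69.29790496826172) 130.7
scene 40 739 ((-1.0818424224853516, -4.248208999633789), (55.330352783203125, 64.74610900878906), 89.60505676269531) 89.2
wrist 215 732 ((-0.7615761756896973, -1.9050464630126953), (36.113521575927734, 9.916411399841309), 89.79492950439453) 226.3
wrist 180 138 ((-0.24190235137939453, -0.4078712463378906), (33.12126922607422, 21.7372989654541), 87.23682403564453) 211.3
wrist 150 1594 ((-0.8552606105804443, -0.161834716796875), (72.08446502685547, 85.25206756591797), 38.83610153198242) 173.8
wrist 100 60 ((-29.708669662475586, 7.198383808135986), (2.9479663372039795, 12.254363059997559), 14.073389053344727) 138.2
wrist 40 718 ((-0.9355525970458984, 5.54068660736084), (61.70745086669922, 39.997283935546875), 0.15243610739707947) 89.1
```

View pics/scene5.png

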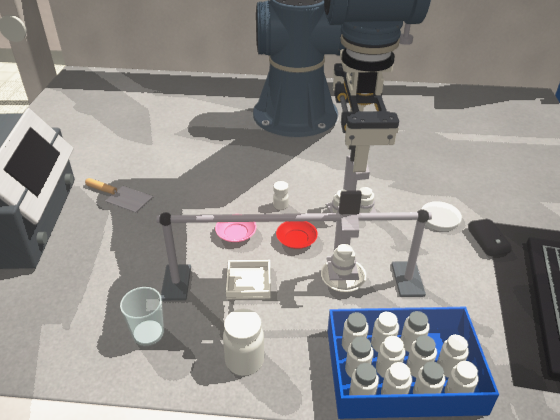

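The carrier hangs free at about (240,348), square and within about 3 mm of the dish's centre. The gripper is clear of it.

```bash
python3 -m handwheel '[{"hand":60,"dp":[0,0,0],"turn":0},{"hand":60,"dp":[0,0,0],"turn":0},{"hand":60,"dp":[0,0,0],"turn":0},{"hand":60,"dp":[0,0,0],"turn":0},{"hand":60,"dp":[0,0,0],"turn":0},{"hand":60,"dp":[0,0,0],"turn":0}]' >/dev/null; python3 -c "
from workcell import r
print(r.finish_job())"
```

```text
the job is handed in; nothing more can be done
None
```

I hooked the single-bottle carrier on the rail about 100 mm from the white dish, slid it along without lifting it off, and released it. It measures square and about 2 to 5 mm off the dish's centre; the two-bottle carrier was not touched. The job is handed in at about 13.5 s, and no verdict was returned.

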